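# Brushes from the drying rack to the rest, in their order

## Robot

A 7-joint arm with a two-finger parallel gripper is mounted at the origin on a cart in front of the work surface, level with it; the furniture and walls round the work are solid. World frame = base frame: x ahead of the robot, y to its left, z up, the work surface at z = 0. Lengths are in m, angles in rad, forces in N, time in s.
With the tool pointing down it reaches from about 0.4 to 0.85 m from the base axis. Payload 4.5 kg.
Tool frame: the origin (TCP) lies at the very end of the fingers, on their centre line; the grasp point (between the pads) lies 19 mm behind it; z points along the fingers, y is the line along which they close (so a half turn about z gives the same grasp; the last joint's range is limited). The gripper opens to 88 mm and grips with 3 to 60 N. Pads are 18 mm wide; open, the fingers measure 123 mm over their backs; the gripper's body (75 mm by 187 mm) begins 45 mm behind the grasp point.
Start: joints at [1.306, 0.689, -0.195, 1.565, 0.157, 0.902, -0.215], TCP at [0.184, -0.597, 0.239] pointing down, gripper open.
Joint ranges: [-3.01, 3.01], [-0.46, 2.08], [-1.47, 1.51], [0.13, 2.56], [-1, 4.14], [0.04, 2.09], [-2.66, 2.66]. Speed limits (rad/s): [2.57, 2.57, 3.14, 3.14, 3.14, 3.14, 3.14].

## Interface

Orientations are given as a unit quaternion [x, y, z, w].
In Python, from plant import r, optics gives the robot as it stands.
- The arm moves only by the tool servo_tool, never from a script. Its arguments are lists of equal length, an entry for each row: "translation": the shift along the tool's x, y, z in m, a list of three; "turn": the turn, a rotation vector about the tool's x, y, z in rad, a list of three. In form: {"translation": [[dx, dy, dz], ...], "turn": [[rx, ry, rz], ...]}. A call has 1 to 10 rows; each row shifts and turns the commanded pose from where the row before left it, along the tool's axes as they then stand; what a row does not reach is not made up. A row lasts 1/8 s, in which the tool goes at most 62.5 mm and 10.7 degrees, less where a joint would pass 70% of its speed; a pose out of reach is approached as far as the arm can. A call is refused whole if a number of a shift passes 0.0625 or a number of a turn 0.188, either way. A call with a gripper value outside its range is refused whole. "grip" is the opening, from 0 (shut) to 1 (fully open), set as the call begins (left out, the last holds). The fingers move at their own pace and stop on an object; "grip_force" is the grip in N (left out, the last holds). Time passes only in rows, so rows that do not move let the fingers close. It gives the time, the measured TCP pose, the force, the opening and the grip force at its end, in the units of the state.
- r.get_state(): the state, without advancing time (a new reading comes with each control period).
- optics.snapshot(name): name is "side" or "top" or "wrist"; returns a dict with "img" (400x640x3 uint8, red, green, blue), "z_map" (400x640 float32, m along the optical axis (not along the pixel's ray), 0 where there is no reading), "mtx" (3x3 intrinsics, pixels), "R" (3x3) and "t" (3): a world point X has camera coordinates R X + t. Camera axes: x right, y down, z forward; pixel columns grow to the right and rows downward; lengths in m; the calibration is good to about 2 mm. A picture is of the moment at which its call begins.
- r.finish_job(): hands the job in; it is judged then, once.
The state is a dict: "clock": time; "q": joint angles; "qd": joint speeds; "joint_torque": joint torques, N m; "tool_pos": TCP position; "eef_rot": TCP orientation; "contact_force": force on the tool from outside, world axes, zero at the start; "moment": the same for the moment, N m; "opening": opening from 0.0 (shut) to 1.0 (fully open); "finger_force": force on a finger pad.
Only numpy, scipy, OpenCV 4.12 (cv2) and the standard library are available. Lean on these libraries where they do the work, as an engineer would, in place of code of your own. Each camera call takes 0.05 s, during which the arm holds its last target. There are 200 camera calls.

## Task

The three brushes and the palette knife are dry: move them from the metal drying rack to the empty wooden brush rest, one to a notch, in the same left-to-right order in which they lie now. Lay each across both rails with its bristles or blade pointing away from the robot as before, so that the painter finds every tool where the hand expects it, and leave the charcoal stick and the little oil cup where they are.

Things in the scene. Friction and masses are not known exactly. Their poses are not given: they have to be found in the camera images.
- short_brush: Thin artist's brush with a paint-smeared wooden handle, the shortest of the three: 240 mm long, 10 mm wide, 11 mm high. Lies level. Origin: middle of its length, on its underside. Bristles at its -y end: own y axis runs along it from the bristles to the handle's end, x across it, z up. Grasp it across (along its x) at the middle of its length, 35 g.
- middle_brush: Thin artist's brush, the middle one in length: 250 mm long, 9 mm wide, 13 mm high. Lies level. Origin: middle of its length, on its underside. Bristles at its -y end: own y axis runs along it from the bristles to the handle's end, x across it, z up. Grasp it across (along its x) at the middle of its length, 35 g.
- long_brush: Thin artist's brush, the longest: 270 mm long, 9 mm wide, 14 mm high. Lies level. Origin: middle of its length, on its underside. Bristles at its -y end: own y axis runs along it from the bristles to the handle's end, x across it, z up. Grasp it across (along its x) at the middle of its length, 35 g.
- palette_knife: Palette knife, 228 mm long: dark wooden handle and brass collar 13 mm thick and high, thin cranked steel blade 17 mm wide. Lies level, 50 g. Origin: on its underside under the brass collar, near its centre of mass. Own y axis runs along it to the blade (handle y = -114 to -10 mm, collar to +10 mm, then neck, blade), x across, z up. Grasp it across at the collar.
- drying_rack: Fixed white tray (243 x 297 mm, floor 18, rim 25 mm high) with two parallel aluminium combs that hold the tools. Origin: on the table under the middle of the near comb; x points away from the robot to the other comb (x = 130 mm), y left along them. Notch centres y = +90, +30, -30, -90 mm, 34 wide, floors 46 mm high, tabs 18 more. Tools' middles near x = 65 mm. Left or right of the rest.
- brush_rest: Fixed empty beech rest: two parallel wooden rails with rounded teeth 15 mm high between four notches. Origin: on the table under the middle of the near rail; x points away from the robot to the other rail (x = 130 mm), y left along them. Notch centres y = +90, +30, -30, -90 mm, 34 wide, floors 46 mm high. A tool's middle belongs at x = 65 mm. Dowels at y = +-105 mm, 26 mm high, join the rails.
- charcoal_stick: Loose black stick of charcoal, 11 x 85 x 11 mm, on the table between the two racks; to be left alone. Origin: centre of its underside.
- oil_cup: Loose little brass oil cup, 44 mm wide and 25 mm high, on the table at the near end of the gap between the racks; to be left alone. Origin: centre of its underside.

How it is judged:
At the end, for the whole second after the job is handed in: All four tools lie in notches of the wooden rest in their old order (each moved 360 +- 41 mm, which only that order gives), within 15 mm of the notch middle and 35 mm lengthwise, level, square within 0.2 rad, bristles or blade away from the robot, released, at rest; charcoal and cup left ((y of short_brush in the frame of brush_rest between 0.075 and 0.105 m or y of short_brush in the frame of brush_rest between 0.015 and 0.045 m or y of short_brush in the frame of brush_rest between -0.045 and -0.015 m or y of short_brush in the frame of brush_rest between -0.105 and -0.075 m) and x of short_brush in the frame of brush_rest between 0.03 and 0.1 m and z of short_brush in the frame of brush_rest between 0.04 and 0.053 m and angle between the y axis of each of short_brush, middle_brush, long_brush, palette_knife and the x axis of brush_rest, either way round below 0.2 rad and y of brush_rest in the frame of short_brush above 0 m and distance of short_brush from where it was at the start of the episode between 0.319 and 0.401 m and contact force between each of short_brush, middle_brush, long_brush, palette_knife and the fingers below 0.05 N and linear speed of each of short_brush, middle_brush, long_brush, palette_knife below 0.02 m/s and angular speed of each of short_brush, middle_brush, long_brush, palette_knife below 0.15 rad/s and (y of middle_brush in the frame of brush_rest between 0.075 and 0.105 m or y of middle_brush in the frame of brush_rest between 0.015 and 0.045 m or y of middle_brush in the frame of brush_rest between -0.045 and -0.015 m or y of middle_brush in the frame of brush_rest between -0.105 and -0.075 m) and x of middle_brush in the frame of brush_rest between 0.03 and 0.1 m and z of middle_brush in the frame of brush_rest between 0.04 and 0.053 m and y of brush_rest in the frame of middle_brush above 0 m and distance of middle_brush from where it was at the start of the episode between 0.319 and 0.401 m and (y of long_brush in the frame of brush_rest between 0.075 and 0.105 m or y of long_brush in the frame of brush_rest between 0.015 and 0.045 m or y of long_brush in the frame of brush_rest between -0.045 and -0.015 m or y of long_brush in the frame of brush_rest between -0.105 and -0.075 m) and x of long_brush in the frame of brush_rest between 0.03 and 0.1 m and z of long_brush in the frame of brush_rest between 0.04 and 0.053 m and y of brush_rest in the frame of long_brush above 0 m and distance of long_brush from where it was at the start of the episode between 0.319 and 0.401 m and (y of palette_knife in the frame of brush_rest between 0.075 and 0.105 m or y of palette_knife in the frame of brush_rest between 0.015 and 0.045 m or y of palette_knife in the frame of brush_rest between -0.045 and -0.015 m or y of palette_knife in the frame of brush_rest between -0.105 and -0.075 m) and x of palette_knife in the frame of brush_rest between 0.03 and 0.1 m and z of palette_knife in the frame of brush_rest between 0.04 and 0.053 m and y of brush_rest in the frame of palette_knife below 0 m and distance of palette_knife from where it was at the start of the episode between 0.319 and 0.401 m); the robot touches nothing.
It fails at once if the charcoal stick was pushed more than 30 mm (distance of charcoal_stick from where it was at the start of the episode above 0.03 m).
It fails at once if the oil cup was pushed more than 30 mm (distance of oil_cup from where it was at the start of the episode above 0.03 m).
It also fails if it takes over 96 s, if anything falls off the work surface, if the arm or the gripper's body presses on something with over 40 N, if the wrist force passes 120 N, or if a joint passes its speed limit or range.

## Working session

There is one attempt and no reset: what is moved stays moved. The work goes in short steps, Python scripts to look and compute and a tool call to move; the robot and the scene stay as the last step left them, time stands still between calls to the robot, and variables do not carry over. Pictures are saved under pics/ and viewed, at most 14 in all, crops included, and the job is handed in when it is done.

Besides the shell and the picture viewer there is one more tool, called after "Call:" as a command line: name --argument value ..., lists and objects as JSON in quotes. servo_tool: Moves the arm, as the interface text tells. Its arguments: {"type":"object","properties":{"translation":{"type":"array"},"turn":{"type":"array"},"grip":{"type":"number"},"grip_force":{"type":"number"}},"required":["translation","turn"]}

```bash
ls; mkdir -p pics
python3 - <<'E'
from plant import r, optics
import cv2,pickle
for n in ("top","side"):
    s=optics.snapshot(n); pickle.dump(s,open(f'{n}0.pkl','wb')); cv2.imwrite(f'pics/{n}0.png',s['img'][:,:,::-1])
st=r.get_state(); print(st['tool_pos'],st['eef_rot'],st['clock'],st['opening'])
E
```

```text
pics
[ 0.18379276 -0.59678252  0.23799122] [ 9.88850239e-01  1.48911147e-01 -1.85763675e-04 -8.00353728e-04] 0.1 0.9980579722165217
```

View pics/top0.png

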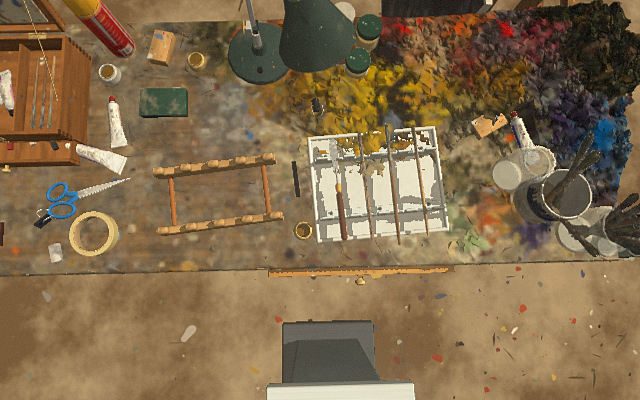

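View pics/side0.png

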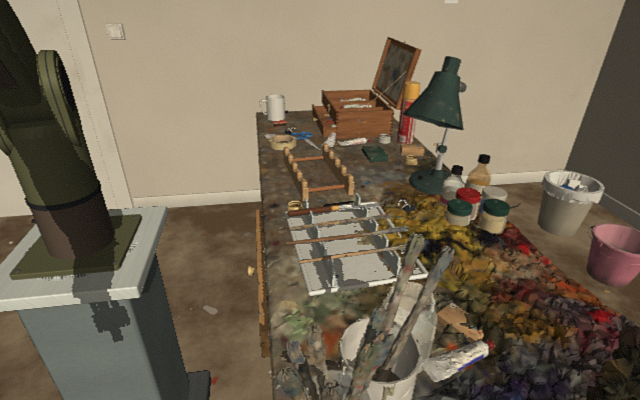

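Top view: the wooden rest is at about columns 152-285, rows 152-235. The rack at about 307-450 x 127-243 holds four tools: the knife leftmost, then three brushes. The charcoal is near (296,178) and the cup near (304,230). Next I'll enlarge and calibrate.

```bash
cat > h.py <<'E'
import numpy as np,pickle,cv2
def ray(s,u,v,z):
    "world point on pixel ray (u,v) at world height z"
    d=s['R'].T@np.linalg.solve(s['mtx'],[u,v,1.]); c=-s['R'].T@s['t']
    return c+d*(z-c[2])/d[2]
def proj(s,X):
    p=s['mtx']@(s['R']@np.asarray(X,float)+s['t']); return p[:2]/p[2]
def cloud(s):
    v,u=np.mgrid[:400,:640]; z=s['z_map']
    P=np.stack([u*z,v*z,z],-1)@np.linalg.inv(s['mtx']).T
    return (P-s['t'])@s['R']
E
python3 - <<'E'
from h import *
s=pickle.load(open('top0.pkl','rb')); i=s['img'][:,:,::-1]
for k,(a,b,c,d) in dict(rest=(140,300,140,250),rack=(290,460,118,250)).items():
    f=800/(b-a) if k=='rest' else 4.5
    cv2.imwrite(f'pics/{k}.png',cv2.resize(i[c:d,a:b],None,fx=f if k=='rest' else 4.5,fy=f,interpolation=cv2.INTER_CUBIC))
print(-s['R'].T@s['t'], s['mtx'][0,0]); C=cloud(s)
for p in [(200,110),(220,200),(380,150),(360,330),(345,220),(320,200),(215,160)]: print(p,C[p[1],p[0]].round(3))
s=pickle.load(open('side0.pkl','rb'));print(-s['R'].T@s['t'], s['mtx'][0,0])
E
```

```text
[0.42349484 0.05349668 0.9018501 ] 397.072380472846
(200, 110) [0.772 0.31  0.006]
(220, 200) [0.557 0.261 0.007]
(380, 150) [ 0.662 -0.106  0.021]
(360, 330) [ 0.139 -0.124 -0.696]
(345, 220) [ 0.504 -0.021  0.017]
(320, 200) [0.551 0.034 0.017]
(215, 160) [0.637 0.26  0.06 ]
[ 0.40549051 -0.77050729  0.51940654] 382.78983589567423
```

View pics/rest.png

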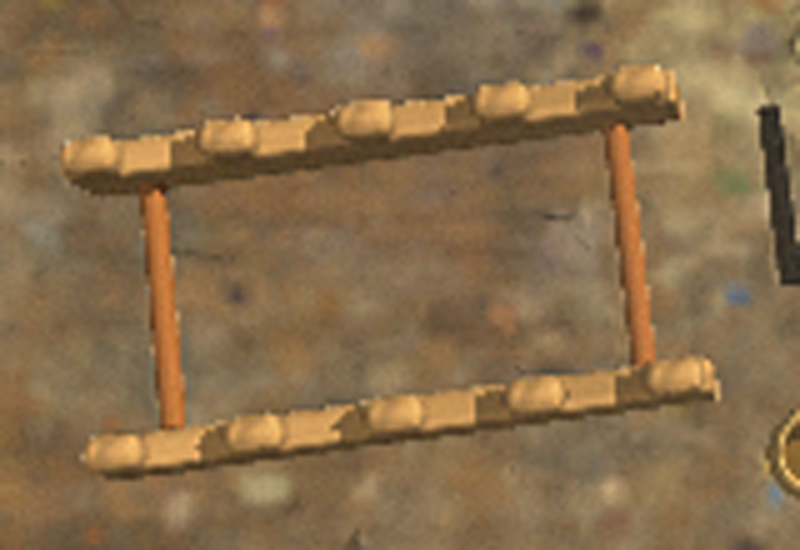

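View pics/rack.png

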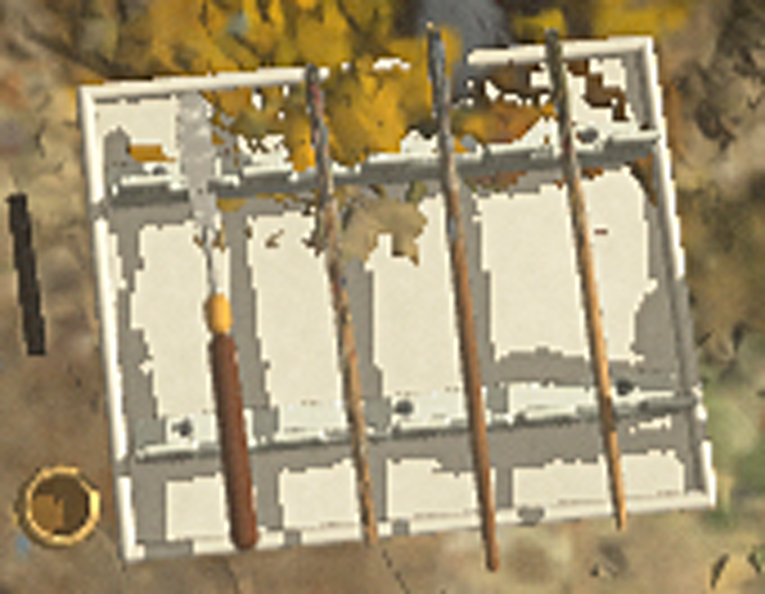

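Teeth and tool ends are clear in both crops. I'll turn them into world positions.

```bash
cat > m.py <<'E'
from h import *
s=pickle.load(open('top0.pkl','rb'))
def w(x,y,f,a,c,z): return ray(s,(x+.5)/f-.5+a,(y+.5)/f-.5+c,z)
far=[(95,153),(230,133),(367,117),(503,99),(640,81)]; near=[(118,451),(257,430),(398,411),(538,393),(680,374)]
W=np.array([w(*p,5,140,140,.061)[:2] for p in near+far])
M=np.array([(x,y) for x in(0,.13) for y in(.12,.06,0,-.06,-.12)])
mc,wc=M.mean(0),W.mean(0)
U,_,V=np.linalg.svd((M-mc).T@(W-wc)); R=(U@V).T
t=wc-R@mc; print('rest',t,'yaw',np.arctan2(R[1,0],R[0,0]),'res mm',(1e3*(W-M@R.T-t)).round(1).tolist())
for y in(.09,.03,-.03,-.09): print('notch',y,(R@[.065,y]+t).round(4))
for n,a,b,L in[('knife',(195,95),(245,545),.228),('b1',(312,68),(371,540),0),('b2',(434,25),(492,566),0),('b3',(553,33),(621,527),0)]:
    A,B=w(*a,4.5,290,118,.054),w(*b,4.5,290,118,.054); d=A-B
    print(n,'mid',((A+B)/2)[:2].round(4),'len',np.linalg.norm(d).round(4),'yaw',np.arctan2(d[1],d[0]).round(3))
print('collar',w(219,314,4.5,290,118,.057))
C=cloud(s)
print('charcoal',w(27,275,4.5,290,118,.011),'cup',w(60,505,4.5,290,118,.025))
# heights along tools
for n,p in dict(kn=(219,314),b1=(340,300),b2=(460,300),b3=(588,280)).items():
    u,v=int(p[0]/4.5+290),int(p[1]/4.5+118); print(n,C[v-3:v+4,u-2:u+3,2].max(1).round(4))
E
python3 m.py
```

```text
rest [0.50186605 0.24955277] yaw 0.11275624875879085 res mm [[-0.0, -1.1], [0.7, 0.1], [0.6, 0.2], [0.1, 0.5], [0.1, -0.2], [-0.2, -1.9], [0.5, -0.3], [-0.5, 0.3], [-0.6, 1.1], [-0.7, 1.2]]
notch 0.09 [0.5563 0.3463]
notch 0.03 [0.5631 0.2867]
notch -0.03 [0.5698 0.2271]
notch -0.09 [0.5766 0.1674]
knife mid [ 0.5709 -0.0059] len 0.221 yaw 0.076
b1 mid [ 0.5776 -0.0647] len 0.2326 yaw 0.08
b2 mid [ 0.5811 -0.1236] len 0.2664 yaw 0.053
b3 mid [ 0.5868 -0.184 ] len 0.2444 yaw 0.073
collar [ 0.57131969 -0.0054146   0.057     ]
charcoal [0.60171979 0.08816979 0.011     ] cup [0.48371482 0.07343963 0.025     ]
kn [0.0599 0.0608 0.0609 0.0596 0.0612 0.0594 0.0592]
b1 [0.0568 0.0564 0.0553 0.0562 0.0566 0.0557 0.0562]
b2 [0.0589 0.0577 0.0591 0.0573 0.0566 0.0584 0.0592]
b3 [0.0594 0.0594 0.057  0.0593 0.0576 0.0597 0.0563]
```

```bash
cat > go.py <<'E'
import sys,numpy as np
from plant import r
from scipy.spatial.transform import Rotation as Ro
st=r.get_state(); R=Ro.from_quat(st['eef_rot'])
print('clock',round(st['clock'],2),'pos',st['tool_pos'].round(4) if hasattr(st['tool_pos'],'round') else st['tool_pos'],'yaw',np.arctan2(*R.as_matrix()[[1,0],0]).round(4),'open',round(st['opening'],3),'F',np.round(st['contact_force'],1))
# args: target x y z yaw -> turn about tool z, then shift in tool axes AFTER the turn
a=list(map(float,sys.argv[1:]))
Rt=Ro.from_euler('z',a[3])*Ro.from_quat([1,0,0,0])
print('turn',(R.inv()*Rt).as_rotvec().round(4),'shift after',(Rt.inv().apply(np.array(a[:3])-st['tool_pos'])).round(4))
E
python3 go.py .583 -.184 .12 .07
python3 - <<'E'
from h import *
for n in('top','side'):
    s=pickle.load(open(n+'0.pkl','rb')); C=cloud(s)[s['z_map']>0]
    m=(C[:,2]>.07)&(C[:,0]>.1)&(C[:,0]<.8)&(abs(C[:,1])<.8); P=C[m]
    k=np.unique((P[:,:2]/.05).round().astype(int),axis=0)
    for a in k:
        q=P[((P[:,:2]/.05).round()==a).all(1)]
        if len(q)>4: print(n,a*.05,q[:,2].max().round(2),len(q))
E
```

```text
clock 0.1 pos [ 0.1838 -0.5968  0.238 ] yaw 0.2989 open 0.998 F [ 0.7 -0.1 -0.4]
turn [-0.0016  0.0003  0.2289] shift after [ 0.4271 -0.3838  0.118 ]
top [ 0.4 -0.6] 0.09 90
top [ 0.4  -0.55] 0.13 57
top [ 0.4 -0.5] 0.21 73
top [ 0.4  -0.45] 0.16 31
top [ 0.45 -0.6 ] 0.12 26
top [ 0.45 -0.55] 0.2 627
top [ 0.45 -0.5 ] 0.21 832
top [ 0.45 -0.45] 0.16 212
top [ 0.5  -0.55] 0.2 423
top [ 0.5 -0.5] 0.24 955
top [ 0.5  -0.45] 0.12 290
top [ 0.5 -0.4] 0.12 210
top [ 0.55 -0.5 ] 0.12 420
top [ 0.55 -0.45] 0.26 407
top [ 0.55 -0.4 ] 0.26 648
top [ 0.55 -0.35] 0.12 54
top [ 0.6 -0.6] 0.09 70
top [ 0.6 -0.5] 0.12 25
top [ 0.6  -0.45] 0.26 647
top [ 0.6 -0.4] 0.26 332
top [ 0.6  -0.35] 0.14 541
top [ 0.65 -0.65] 0.09 14
top [ 0.65 -0.6 ] 0.1 596
top [ 0.65 -0.55] 0.09 261
top [ 0.65 -0.45] 0.24 11
top [ 0.65 -0.4 ] 0.14 172
top [ 0.65 -0.35] 0.12 31
top [ 0.7  -0.65] 0.09 22
top [ 0.7 -0.6] 0.1 454
top [ 0.7  -0.55] 0.1 517
top [0.7  0.55] 0.11 205
top [0.7 0.6] 0.11 242
top [0.7  0.65] 0.11 208
top [0.7 0.7] 0.11 201
top [ 0.75 -0.65] 0.13 62
top [ 0.75 -0.6 ] 0.15 842
top [ 0.75 -0.55] 0.14 8
[... 1043 characters left out ...]
e [0.7 0.6] 0.11 37
side [0.7  0.65] 0.11 25
side [0.7 0.7] 0.11 37
side [0.7  0.75] 0.11 22
side [0.7 0.8] 0.11 20
side [ 0.75 -0.6 ] 0.15 109
side [ 0.75 -0.55] 0.15 905
side [ 0.75 -0.5 ] 0.08 409
side [0.75 0.  ] 0.29 234
side [0.75 0.05] 0.3 143
side [0.75 0.1 ] 0.24 10
side [0.75 0.55] 0.11 116
side [0.75 0.6 ] 0.11 10
side [0.75 0.7 ] 0.09 46
side [0.75 0.75] 0.08 20
side [0.75 0.8 ] 0.09 44
side [ 0.8 -0.6] 0.16 119
side [ 0.8  -0.55] 0.16 947
side [ 0.8 -0.5] 0.09 498
side [ 0.8  -0.05] 0.27 29
side [0.8 0. ] 0.32 319
side [0.8  0.05] 0.33 157
side [0.8 0.1] 0.24 20
side [0.8  0.55] 0.11 61
side [0.8 0.6] 0.12 11
side [0.8 0.7] 0.09 19
side [0.8  0.75] 0.09 21
side [0.8 0.8] 0.09 17
```

Call:
servo_tool --translation '[[0,0,-0.06],[0,0,-0.05],[0.04,-0.036,0],[0.04,-0.036,0],[0.04,-0.036,0],[0.04,-0.036,0],[0.04,-0.036,0],[0.04,-0.036,0],[0.04,-0.036,0],[0.04,-0.036,0]]' --turn '[[0,0,0.115],[0,0,0.114],[0,0,0],[0,0,0],[0,0,0],[0,0,0],[0,0,0],[0,0,0],[0,0,0],[0,0,0]]' --grip 0.3 --grip_force 12

```text
clock: 1.35
tool_pos: [0.4839, -0.2863, 0.3484]
eef_rot: [0.999, 0.035, -0.0, -0.0]
contact_force: [0.2, -0.3, -0.5]
opening: 0.298
finger_force: 0.0
```

```bash
python3 go.py .586 -.184 .12 .07
```

```text
clock 1.35 pos [ 0.4839 -0.2863  0.3484] yaw 0.0697 open 0.298 F [ 0.2 -0.3 -0.5]
turn [-0.0001  0.0007 -0.0003] shift after [ 0.109  -0.0949  0.2284]
```

Call:
servo_tool --translation '[[0.036,-0.032,0],[0.036,-0.032,0],[0.037,-0.031,0.04],[0,0,0.06],[0,0,0.06],[0,0,0.05],[0,0,0.018],[0,0,0]]' --turn '[[0,0,0],[0,0,0],[0,0,0],[0,0,0],[0,0,0],[0,0,0],[0,0,0],[0,0,0]]'

```text
clock: 2.35
tool_pos: [0.5849, -0.1853, 0.1204]
eef_rot: [0.999, 0.035, -0.001, -0.0]
contact_force: [0.4, 0.3, -0.3]
opening: 0.296
finger_force: 0.0
```

```bash
python3 go.py .586 -.184 .035 .07
python3 - <<'E'
from plant import r, optics
import cv2,pickle
s=optics.snapshot('wrist'); pickle.dump(s,open('w1.pkl','wb')); cv2.imwrite('pics/w1.png',s['img'][:,:,::-1])
from h import *
print(proj(s,[.586,-.184,.052]),proj(s,[.586+.05,-.184+.0036,.052]),proj(s,[.5811,-.1236,.052]))
E
```

```text
clock 2.35 pos [ 0.5849 -0.1853  0.1204] yaw 0.0698 open 0.296 F [ 0.4  0.3 -0.3]
turn [-0.0004  0.0014 -0.0002] shift after [ 0.0012 -0.0013  0.0854]
[316.89040323 213.46899315] [316.76628043 139.24356027] [228.28189849 214.36603359]
```

View pics/w1.png

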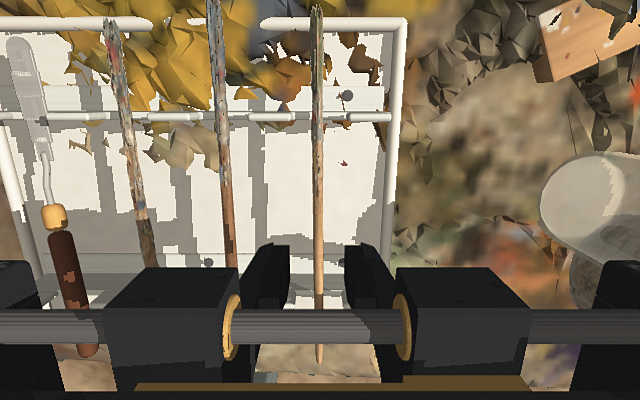

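The wrist view shows brush 3 centred between the fingers at about column 318, matching the predicted 317. The fingers are clear of brush 2, so I'll go down and grip.

Call:
servo_tool --translation '[[0.001,-0.001,0.04],[0,0,0.03],[0,0,0.015],[0,0,0],[0,0,0]]' --turn '[[0,0,0],[0,0,0],[0,0,0],[0,0,0],[0,0,0]]'

```text
clock: 3.02
tool_pos: [0.5874, -0.1847, 0.0375]
eef_rot: [0.999, 0.035, 0.001, 0.0]
contact_force: [0.8, -0.4, 0.0]
opening: 0.303
finger_force: 0.0
```

Call:
servo_tool --translation '[[0,0,0],[0,0,0],[0,0,0],[0,0,0],[0,0,0]]' --turn '[[0,0,0],[0,0,0],[0,0,0],[0,0,0],[0,0,0]]' --grip 0 --grip_force 12

```text
clock: 3.65
tool_pos: [0.5866, -0.1846, 0.0366]
eef_rot: [0.999, 0.035, 0.001, 0.0]
contact_force: [0.1, 0.7, 5.4]
opening: 0.096
finger_force: 12.0
```

```bash
python3 go.py .5766 .1674 .036 .113
```

```text
clock 3.65 pos [ 0.5866 -0.1846  0.0366] yaw 0.0698 open 0.096 F [0.1 0.7 5.4]
turn [ 0.0006 -0.0011 -0.0432] shift after [ 0.0298 -0.3509  0.0006]
```

Call:
servo_tool --translation '[[0,0,-0.03],[0,0,-0.04],[0,0,-0.03],[0,0,0],[0.005,-0.058,0],[0.005,-0.058,0],[0.005,-0.058,0],[0.005,-0.058,0],[0.005,-0.058,0],[0.005,-0.061,0]]' --turn '[[0,0,0],[0,0,0],[0,0,0],[0,0,-0.043],[0,0,0],[0,0,0],[0,0,0],[0,0,0],[0,0,0],[0,0,0]]'

```text
clock: 4.9
tool_pos: [0.5753, 0.1689, 0.1341]
eef_rot: [0.998, 0.057, -0.001, 0.001]
contact_force: [0.8, -0.2, -0.9]
opening: 0.099
finger_force: 12.0
```

Call:
servo_tool --translation '[[0,0,0],[0,0,0]]' --turn '[[0,0,0],[0,0,0]]'

```text
clock: 5.15
tool_pos: [0.5754, 0.167, 0.1344]
eef_rot: [0.998, 0.057, -0.001, 0.001]
contact_force: [0.3, -0.3, -1.4]
opening: 0.096
finger_force: 12.0
```

```bash
python3 go.py .5766 .1674 .036 .113
python3 - <<'E'
from plant import optics
from h import *
s=optics.snapshot('wrist'); pickle.dump(s,open('w2.pkl','wb')); cv2.imwrite('pics/w2.png',s['img'][:,:,::-1])
E
```

```text
clock 5.15 pos [0.5754 0.167  0.1344] yaw 0.114 open 0.096 F [ 0.3 -0.3 -1.4]
turn [0.0017 0.0026 0.001 ] shift after [ 0.0012 -0.0003  0.0984]
```

View pics/w2.png

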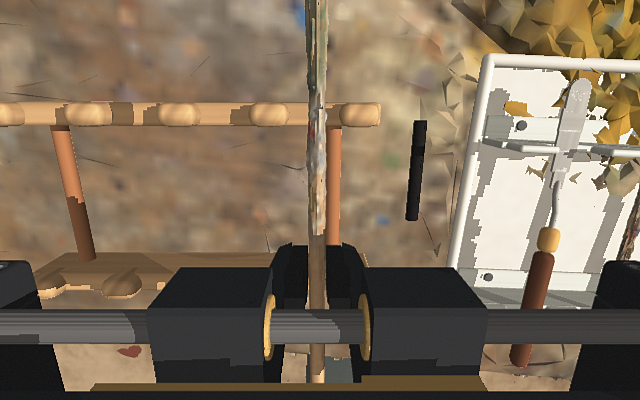

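The brush is held level, pointing away from the robot, over the right-hand notch between the teeth at columns 268 and 360. I'll lower and release it.

Call:
servo_tool --translation '[[0.001,0,0.04],[0,0,0.035],[0,0,0.015],[0,0,0.006],[0,0,0.001],[0,0,0]]' --turn '[[0,0,0],[0,0,0],[0,0,0],[0,0,0],[0,0,0],[0,0,0]]'

```text
clock: 5.95
tool_pos: [0.5781, 0.168, 0.0398]
eef_rot: [0.998, 0.056, 0.001, -0.0]
contact_force: [-0.2, 0.2, -0.6]
opening: 0.099
finger_force: 12.0
```

Call:
servo_tool --translation '[[0,0,0],[0,0,0],[0,0,0],[0,0,-0.02],[0,0,-0.04],[0,0,-0.04],[0,0,0]]' --turn '[[0,0,0],[0,0,0],[0,0,0],[0,0,0],[0,0,0],[0,0,0],[0,0,0]]' --grip 0.3

```text
clock: 6.82
tool_pos: [0.5799, 0.1686, 0.1433]
eef_rot: [0.998, 0.056, 0.004, -0.001]
contact_force: [-0.1, 0.6, 0.2]
opening: 0.298
finger_force: 0.0
```

```bash
python3 go.py .581 -.1236 .13 .07
python3 - <<'E'
from plant import optics
from h import *
s=optics.snapshot('wrist'); pickle.dump(s,open('w3.pkl','wb')); cv2.imwrite('pics/w3.png',s['img'][:,:,::-1])
E
```

```text
clock 6.83 pos [0.5799 0.1686 0.1433] yaw 0.1125 open 0.298 F [-0.1  0.6  0.2]
turn [-0.0019 -0.0079  0.0425] shift after [-0.0194  0.2916  0.0133]
```

View pics/w3.png

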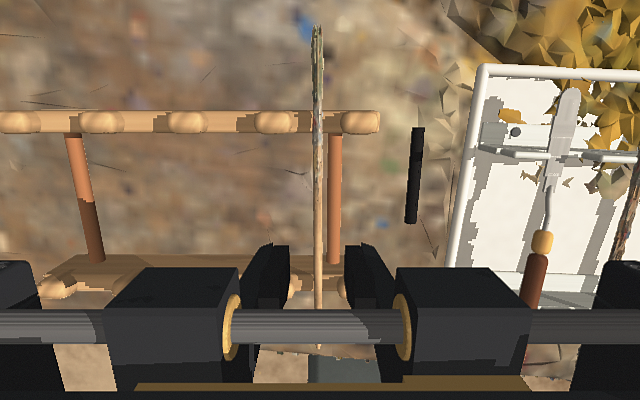

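Brush 3 lies in the right-hand notch (column 318, between the teeth at 275 and 360). Next is brush 2.

Call:
servo_tool --translation '[[0,0,0],[-0.004,0.058,0],[-0.004,0.058,0],[-0.004,0.058,0],[-0.004,0.058,0.003],[-0.003,0.06,0.01],[0,0,0],[0,0,0]]' --turn '[[-0.002,-0.008,0.048],[0,0,0],[0,0,0],[0,0,0],[0,0,0],[0,0,0],[0,0,0],[0,0,0]]'

```text
clock: 7.88
tool_pos: [0.5767, -0.1239, 0.1256]
eef_rot: [0.999, 0.032, -0.005, 0.001]
contact_force: [-0.2, 0.5, -0.6]
opening: 0.302
finger_force: 0.0
```

```bash
python3 go.py .581 -.1236 .036 .065
python3 - <<'E'
from plant import optics
from h import *
s=optics.snapshot('wrist'); pickle.dump(s,open('w4.pkl','wb')); cv2.imwrite('pics/w4.png',s['img'][:,:,::-1])
E
```

```text
clock 7.88 pos [ 0.5767 -0.1239  0.1256] yaw 0.064 open 0.302 F [-0.2  0.5 -0.6]
turn [ 0.0007  0.0099 -0.001 ] shift after [0.0044 0.     0.0896]
```

View pics/w4.png

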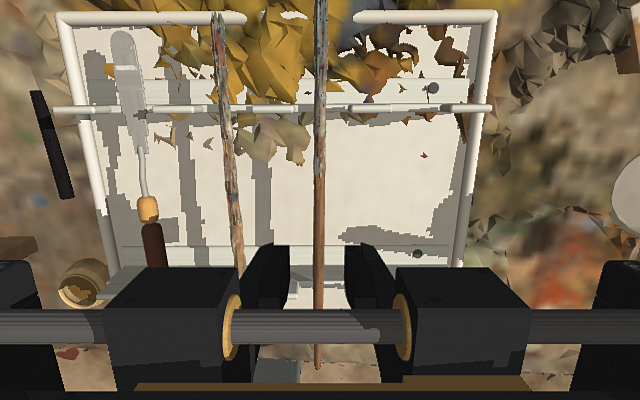

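Brush 2 is centred between the fingers at about column 319.

Call:
servo_tool --translation '[[0.004,0,0.04],[0,0,0.034],[0,0,0.015],[0,0,0],[0,0,0]]' --turn '[[0,0.008,0],[0,0,0],[0,0,0],[0,0,0],[0,0,0]]'

```text
clock: 8.55
tool_pos: [0.5819, -0.1243, 0.0387]
eef_rot: [0.999, 0.033, 0.001, 0.001]
contact_force: [0.4, 0.6, 0.6]
opening: 0.298
finger_force: 0.0
```

Call:
servo_tool --translation '[[0,0,0],[0,0,0],[0,0,0],[0,0,0],[0,0,-0.03],[0,0,-0.04],[0,0,-0.03],[0,0,0]]' --turn '[[0,0,0],[0,0,0],[0,0,0],[0,0,0],[0,0,0],[0,0,0],[0,0,0],[0,0,0]]' --grip 0

```text
clock: 9.55
tool_pos: [0.5824, -0.1248, 0.1397]
eef_rot: [0.999, 0.032, 0.002, 0.002]
contact_force: [-0.4, -0.2, -0.1]
opening: 0.105
finger_force: 12.0
```

```bash
python3 go.py .5698 .2271 .13 .113
```

```text
clock 9.55 pos [ 0.5824 -0.1248  0.1397] yaw 0.0646 open 0.105 F [-0.4 -0.2 -0.1]
turn [ 0.0033 -0.0046 -0.0484] shift after [ 0.0272 -0.3511  0.0097]
```

Call:
servo_tool --translation '[[0,0,0],[0.0045,-0.058,0],[0.0045,-0.058,0],[0.0045,-0.058,0],[0.0045,-0.058,0],[0.0045,-0.058,0],[0.0045,-0.061,0],[0,0,0],[0,0,0]]' --turn '[[0.003,-0.005,-0.048],[0,0,0],[0,0,0],[0,0,0],[0,0,0],[0,0,0],[0,0,0],[0,0,0],[0,0,0]]'

```text
clock: 10.68
tool_pos: [0.5674, 0.2264, 0.1362]
eef_rot: [0.998, 0.057, -0.004, 0.001]
contact_force: [0.2, -0.4, -0.1]
opening: 0.102
finger_force: 12.0
```

```bash
python3 go.py .5698 .2271 .037 .113
```

```text
clock 10.68 pos [0.5674 0.2264 0.1362] yaw 0.1142 open 0.102 F [ 0.2 -0.4 -0.1]
turn [0.0011 0.0078 0.0012] shift after [ 0.0025 -0.0004  0.0992]
```

Call:
servo_tool --translation '[[0.001,0,0.04],[0,0,0.035],[0,0,0.015],[0,0,0.007],[0,0,0.002],[0,0,0]]' --turn '[[0,0.006,0],[0,0,0],[0,0,0],[0,0,0],[0,0,0],[0,0,0]]'

```text
clock: 11.42
tool_pos: [0.5697, 0.2276, 0.0397]
eef_rot: [0.998, 0.056, 0.001, -0.001]
contact_force: [-0.5, 0.4, -0.2]
opening: 0.108
finger_force: 12.0
```

Call:
servo_tool --translation '[[0,0,0],[0,0,0],[0,0,0],[0,0,-0.02],[0,0,-0.04],[0,0,-0.04],[0,0,0]]' --turn '[[0,0,0],[0,0,0],[0,0,0],[0,0,0],[0,0,0],[0,0,0],[0,0,0]]' --grip 0.3

```text
clock: 12.3
tool_pos: [0.5715, 0.2284, 0.1433]
eef_rot: [0.998, 0.056, 0.004, -0.002]
contact_force: [-0.2, 0.6, -1.0]
opening: 0.301
finger_force: 0.0
```

```bash
python3 go.py .5776 -.0647 .13 .08
```

```text
clock 12.3 pos [0.5715 0.2284 0.1433] yaw 0.1124 open 0.301 F [-0.2  0.6 -1. ]
turn [-0.0036 -0.0088  0.0324] shift after [-0.0174  0.2927  0.0133]
```

Call:
servo_tool --translation '[[0,0,0],[-0.003,0.058,0],[-0.003,0.058,0],[-0.003,0.058,0],[-0.003,0.058,0.003],[-0.003,0.06,0.01],[0,0,0],[0,0,0]]' --turn '[[-0.003,-0.004,0.032],[0,0,0],[0,0,0],[0,0,0],[0,0,0],[0,0,0],[0,0,0],[0,0,0]]'

```text
clock: 13.3
tool_pos: [0.5769, -0.0641, 0.1255]
eef_rot: [0.999, 0.04, -0.002, 0.001]
contact_force: [1.1, 0.1, 0.2]
opening: 0.303
finger_force: 0.0
```

```bash
python3 go.py .5776 -.0647 .036 .08
python3 - <<'E'
from plant import optics
from h import *
s=optics.snapshot('wrist'); t=optics.snapshot('top'); pickle.dump(s,open('w5.pkl','wb'))
cv2.imwrite('pics/w5.png',np.vstack([cv2.resize(s['img'],(480,300)),cv2.resize(t['img'][110:260,140:380],(480,300))])[:,:,::-1])
E
```

```text
clock 13.3 pos [ 0.5769 -0.0641  0.1255] yaw 0.0803 open 0.303 F [1.1 0.1 0.2]
turn [0.0008 0.0048 0.0003] shift after [0.0006 0.0007 0.0895]
```

View pics/w5.png

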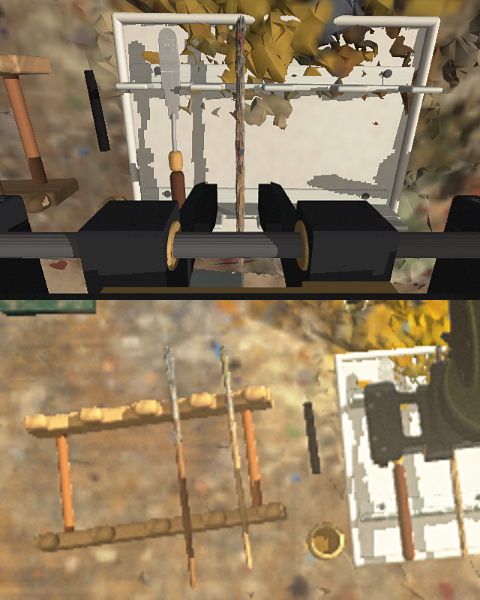

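The first two brushes lie in their notches. Brush 1 is centred (column 240 of 480), and the charcoal and cup are untouched.

Call:
servo_tool --translation '[[0,0.001,0.04],[0,0,0.034],[0,0,0.015],[0,0,0],[0,0,0]]' --turn '[[0,0.004,0],[0,0,0],[0,0,0],[0,0,0],[0,0,0]]'

```text
clock: 14.02
tool_pos: [0.5785, -0.0657, 0.0385]
eef_rot: [0.999, 0.041, 0.002, 0.001]
contact_force: [0.1, 0.1, 0.4]
opening: 0.302
finger_force: 0.0
```

Call:
servo_tool --translation '[[0,0,0],[0,0,0],[0,0,0],[0,0,0],[0,0,-0.03],[0,0,-0.04],[0,0,-0.03],[0,0,0]]' --turn '[[0,0,0],[0,0,0],[0,0,0],[0,0,0],[0,0,0],[0,0,0],[0,0,0],[0,0,0]]' --grip 0

```text
clock: 15.02
tool_pos: [0.5789, -0.0661, 0.1395]
eef_rot: [0.999, 0.04, 0.003, 0.001]
contact_force: [0.2, -0.6, -0.5]
opening: 0.108
finger_force: 12.0
```

```bash
python3 go.py .5631 .2867 .13 .113
```

```text
clock 15.03 pos [ 0.5789 -0.0661  0.1395] yaw 0.0805 open 0.108 F [ 0.2 -0.6 -0.5]
turn [ 0.0028 -0.0056 -0.0325] shift after [ 0.0241 -0.3523  0.0095]
```

Call:
servo_tool --translation '[[0,0,0],[0.004,-0.058,0],[0.004,-0.058,0],[0.004,-0.058,0],[0.004,-0.058,0],[0.004,-0.06,0],[0.004,-0.06,0],[0,0,0],[0,0,0]]' --turn '[[0.002,-0.003,-0.032],[0,0,0],[0,0,0],[0,0,0],[0,0,0],[0,0,0],[0,0,0],[0,0,0],[0,0,0]]'

```text
clock: 16.15
tool_pos: [0.5609, 0.2855, 0.1357]
eef_rot: [0.998, 0.057, -0.002, 0.001]
contact_force: [-0.1, -1.1, 0.1]
opening: 0.104
finger_force: 12.0
```

```bash
python3 go.py .5631 .2867 .037 .113
```

```text
clock 16.15 pos [0.5609 0.2855 0.1357] yaw 0.1137 open 0.104 F [-0.1 -1.1  0.1]
turn [0.0025 0.0047 0.0007] shift after [ 0.0024 -0.001   0.0987]
```

Call:
servo_tool --translation '[[0.001,-0.001,0.04],[0,0,0.035],[0,0,0.015],[0,0,0.007],[0,0,0.002],[0,0,0]]' --turn '[[0.002,0.003,0],[0,0,0],[0,0,0],[0,0,0],[0,0,0],[0,0,0]]'

```text
clock: 16.9
tool_pos: [0.5632, 0.288, 0.0393]
eef_rot: [0.998, 0.056, 0.001, -0.001]
contact_force: [0.1, 0.3, -0.6]
opening: 0.105
finger_force: 12.0
```

Call:
servo_tool --translation '[[0,0,0],[0,0,0],[0,0,0],[0,0,-0.02],[0,0,-0.04],[0,0,-0.04],[0,0,0]]' --turn '[[0,0,0],[0,0,0],[0,0,0],[0,0,0],[0,0,0],[0,0,0],[0,0,0]]' --grip 0.3

```text
clock: 17.77
tool_pos: [0.565, 0.2889, 0.1431]
eef_rot: [0.998, 0.056, 0.004, -0.003]
contact_force: [0.0, 0.1, -0.4]
opening: 0.299
finger_force: 0.0
```

```bash
python3 go.py .5715 -.0055 .13 .08
```

```text
clock 17.77 pos [0.565  0.2889 0.1431] yaw 0.1125 open 0.299 F [ 0.   0.1 -0.4]
turn [-0.0053 -0.0088  0.0325] shift after [-0.0171  0.294   0.0131]
```

Call:
servo_tool --translation '[[0,0,0],[-0.003,0.058,0],[-0.003,0.058,0],[-0.003,0.059,0],[-0.003,0.059,0.003],[-0.003,0.06,0.01],[0,0,0],[0,0,0]]' --turn '[[-0.004,-0.004,0.032],[0,0,0],[0,0,0],[0,0,0],[0,0,0],[0,0,0],[0,0,0],[0,0,0]]' --grip 0.4

```text
clock: 18.77
tool_pos: [0.5706, -0.006, 0.1252]
eef_rot: [0.999, 0.04, -0.002, 0.001]
contact_force: [-0.3, 1.1, 0.6]
opening: 0.399
finger_force: 0.0
```

```bash
python3 go.py .5715 -.0055 .036 .08
python3 - <<'E'
from plant import optics
from h import *
s=optics.snapshot('wrist'); t=optics.snapshot('top'); pickle.dump(s,open('w6.pkl','wb'))
cv2.imwrite('pics/w6.png',np.vstack([cv2.resize(s['img'],(480,300)),cv2.resize(t['img'][110:260,140:380],(480,300))])[:,:,::-1])
print(proj(s,[.5715,-.0055,.058])*.75)
E
```

```text
clock 18.77 pos [ 0.5706 -0.006   0.1252] yaw 0.0803 open 0.399 F [-0.3  1.1  0.6]
turn [0.0011 0.0047 0.0003] shift after [ 0.0009 -0.0004  0.0892]
[238.53408059 160.5781587 ]
```

View pics/w6.png

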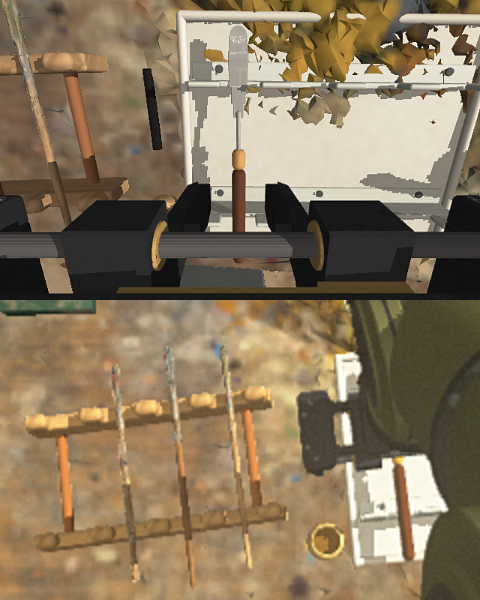

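Three brushes are placed. The knife's collar is centred between the fingers at (238,160), as predicted.

Call:
servo_tool --translation '[[0.001,0,0.04],[0,0,0.034],[0,0,0.015],[0,0,0],[0,0,0]]' --turn '[[0,0.004,0],[0,0,0],[0,0,0],[0,0,0],[0,0,0]]'

```text
clock: 19.5
tool_pos: [0.573, -0.0063, 0.0381]
eef_rot: [0.999, 0.041, 0.002, 0.001]
contact_force: [0.0, -0.6, 1.4]
opening: 0.403
finger_force: 0.0
```

Call:
servo_tool --translation '[[0,0,0],[0,0,0],[0,0,0],[0,0,0],[0,0,0],[0,0,-0.03],[0,0,-0.04],[0,0,-0.03],[0,0,0]]' --turn '[[0,0,0],[0,0,0],[0,0,0],[0,0,0],[0,0,0],[0,0,0],[0,0,0],[0,0,0],[0,0,0]]' --grip 0 --grip_force 20

```text
clock: 20.62
tool_pos: [0.5734, -0.0066, 0.1389]
eef_rot: [0.999, 0.04, 0.003, 0.001]
contact_force: [0.1, -0.5, -0.6]
opening: 0.134
finger_force: 20.0
```

```bash
python3 go.py .5563 .3463 .13 .113
```

```text
clock 20.62 pos [ 0.5734 -0.0066  0.1389] yaw 0.0805 open 0.134 F [ 0.1 -0.5 -0.6]
turn [ 0.0023 -0.0053 -0.0325] shift after [ 0.0228 -0.3526  0.0089]
```

Call:
servo_tool --translation '[[0,0,0],[0.004,-0.058,0],[0.004,-0.058,0],[0.004,-0.058,0],[0.004,-0.058,0],[0.004,-0.06,0],[0.004,-0.06,0],[0,0,0],[0,0,0]]' --turn '[[0.002,-0.003,-0.032],[0,0,0],[0,0,0],[0,0,0],[0,0,0],[0,0,0],[0,0,0],[0,0,0],[0,0,0]]'

```text
clock: 21.75
tool_pos: [0.5554, 0.3446, 0.1351]
eef_rot: [0.998, 0.057, -0.002, 0.002]
contact_force: [0.5, -0.5, -0.3]
opening: 0.138
finger_force: 20.0
```

```bash
python3 go.py .5563 .3463 .037 .113
python3 - <<'E'
from plant import optics
from h import *
s=optics.snapshot('wrist')
cv2.imwrite('pics/w7.png',s['img'][:,:,::-1])
E
```

```text
clock 21.75 pos [0.5554 0.3446 0.1351] yaw 0.1137 open 0.138 F [ 0.5 -0.5 -0.3]
turn [0.0029 0.0047 0.0007] shift after [ 0.001  -0.0016  0.0981]
```

View pics/w7.png

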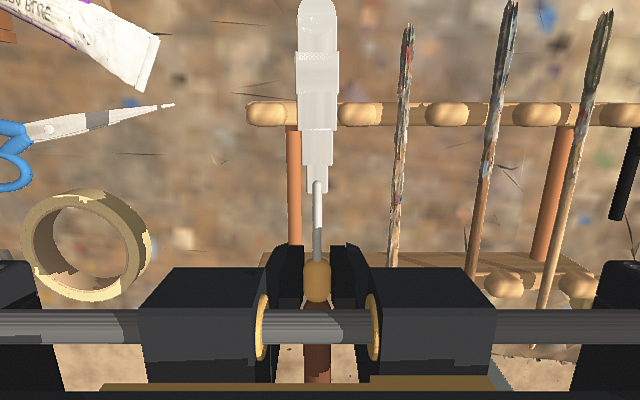

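The knife is level, blade away from the robot, over the left notch between the teeth at columns 267 and 358. I'll lower and release it.

Call:
servo_tool --translation '[[0,0,0.04],[0,0,0.035],[0,0,0.015],[0,0,0.007],[0,0,0.002],[0,0,0]]' --turn '[[0.002,0.003,0],[0,0,0],[0,0,0],[0,0,0],[0,0,0],[0,0,0]]'

```text
clock: 22.55
tool_pos: [0.5569, 0.3463, 0.0389]
eef_rot: [0.998, 0.056, 0.001, -0.001]
contact_force: [-0.0, -0.2, -0.5]
opening: 0.141
finger_force: 20.0
```

Call:
servo_tool --translation '[[0,0,0],[0,0,0],[0,0,0],[0,0,-0.02],[0,0,-0.04],[0,0,-0.04],[-0.05,0,-0.02],[-0.05,0,0],[0,0,0],[0,0,0]]' --turn '[[0,0,0],[0,0,0],[0,0,0],[0,0,0],[0,0,0],[0,0,0],[0,0,0],[0,0,0],[0,0,0],[0,0,0]]' --grip 0.3

```text
clock: 23.8
tool_pos: [0.4579, 0.335, 0.1591]
eef_rot: [0.998, 0.056, 0.002, -0.002]
contact_force: [-0.0, 0.8, 0.6]
opening: 0.3
finger_force: 0.0
```

Run:
```python
from plant import optics
from h import *
s=optics.snapshot('wrist'); t=optics.snapshot('top'); d=optics.snapshot('side')
pickle.dump((s,t,d),open('end.pkl','wb'))
cv2.imwrite('pics/end.png',np.vstack([cv2.resize(s['img'],(480,300)),np.hstack([cv2.resize(t['img'][120:250,140:320],(400,290)),cv2.resize(d['img'][130:220,260:380],(387,290))])[:,:480]]) if 0 else np.vstack([np.hstack([cv2.resize(s['img'],(480,300)),np.zeros((300,320,3),np.uint8)]),np.hstack([cv2.resize(t['img'][120:250,140:320],(400,290)),cv2.resize(d['img'][130:220,260:380],(400,290))])])[:,:,::-1])
```

```text
(no output)
```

View pics/end.png

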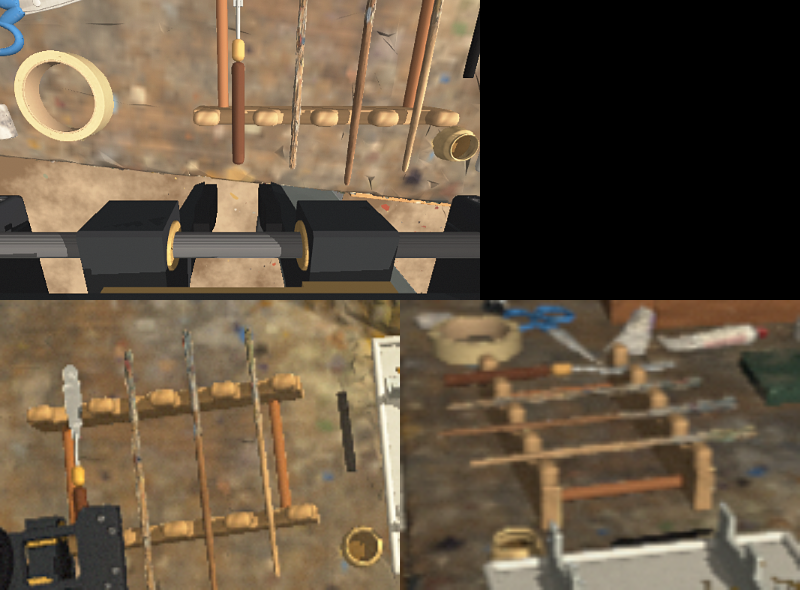

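All four tools lie in their notches in the original order, and the gripper is clear. In the wrist view they cross the near rail at about columns 238, 297, 355 and 418, and the notch middles there are 237, 296, 355 and 414. The charcoal and cup haven't moved, so I'll hand the job in.

```bash
python3 -c "
from plant import r
print(r.finish_job())"
```

```text
the job is handed in; nothing more can be done
None
```

All four tools were moved to the wooden rest in their original order with bristles and blade pointing away from the robot, the charcoal and oil cup were left alone, and the job was handed in at about 24 s (no verdict was returned).

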